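Make room on the warming plate and set its dial

ROBOT

A 6-joint arm with a two-finger parallel gripper is mounted at the origin on a cart in front of the work surface, level with it; the furniture and walls round the work are solid. World frame = base frame: x ahead of the robot, y to its left, z up, the work surface at z = 0. Lengths are in mm, angles in rad, forces in N, time in s.
With the tool pointing down it reaches from about 325 to 1000 mm from the base axis. Payload 5.1 kg.
Tool frame: the origin (TCP) lies midway between the tips of the shut fingers; the grasp point (between the pads) lies 19 mm behind it; y points along the fingers, z is the direction in which the jaws open and shut, and the axes are right-handed (so a half turn about y gives the same grasp; the last joint's range is limited). The gripper opens to 85 mm and grips with 20 to 120 N. Pads are 22 mm wide; open, the fingers measure 114 mm over their backs; the gripper's body (76 mm by 85 mm) begins 54 mm behind the grasp point. The pads swing forward as they close: fully open they stand 13 mm farther back than shut.
Start: joints at [1.047, 0.124, 1.65, -0, 1.367, -0.083], TCP at [277.349, 587.845, 231.322] pointing down, gripper open.
Joint ranges: [-2.61, 2.61], [-1.02, 2.33], [0.03, 2.71], [-1.35, 4.49], [0.32, 2.68], [-2.91, 2.91]. Speed limits (rad/s): [2.57, 2.57, 3.14, 3.14, 3.14, 3.14].

INTERFACE

Orientations are given as a 3x3 rotation matrix whose columns are the frame's x, y, z axes.
In Python, from bench import env, cams gives the robot as it stands. Calls block until the motion is done:
- env.reach(position, orientation): joint-space move of the TCP to a pose.
- env.move_straight(position, attitude=None, speed=150, force_limit=None): straight line of the TCP; attitude=None keeps the orientation; speed is the mean speed in mm/s. With force_limit (N) it stops when the force on the tool has changed by that much, and returns True; else False.
- env.goto_joints(angles): joint-space move.
- env.ungrasp() and env.clamp(f_grip=None): open the fingers fully, or close them until they stop; f_grip is the grip in N (None keeps the last).
- env.wait(seconds).
- env.inverse_kinematics(position, orientation): joint angles nearest the present ones, or None.
- env.state(): the state.
- cams.capture(name): name is "scene" or "side" or "wrist"; returns the picture (400x640x3 uint8, blue, green, red); there is no depth.
- cams.get_calibration(name): a dict with "vertical_fov" (degrees; the focal length in pixels is half the picture's height over the tangent of half this angle, whatever the lens; pixels are square), "cx", "cy" (the principal point, pixels), "dist_coeffs" ([k1, k2, p1, p2, k3] as OpenCV has them; the pictures are not rectified), "pose" (4x4, takes a point from camera to world coordinates); the wrist camera has in their place "T_tool_cam" (4x4, takes a point from camera to tool coordinates, whose origin is the TCP and whose axes are the tool frame's). Camera axes: x right, y up, looking along -z (the intrinsics and any distortion apply to the point x, -y, -z); pixel columns grow to the right and rows downward; lengths in mm; the calibration is good to about 2 mm. A picture is of the moment at which its call begins: read the wrist's pose just before it. get_calibration takes no time and is no camera call.
A pose or a line that the arm cannot do raises env.Unreachable and nothing moves.
- env.job_done(): hands the job in, once; it reports no verdict.
The state is a dict: "time": time; "joints": joint angles; "qd": joint speeds; "joint_torque": joint torques, N m; "tool_pos": TCP position; "ee_rot": TCP orientation; "contact_force": force on the tool from outside, world axes, zero at the start; "ft_torque": the same for the moment, N m; "gripper_width": opening from 0.0 (shut) to 1.0 (fully open).
Only numpy, scipy, OpenCV 4.12 (cv2) and the standard library are available. Lean on these libraries where they do the work, as an engineer would, in place of code of your own. Each camera call takes 0.05 s, during which the arm holds its last target. There are 200 camera calls.

TASK

Clear the warming plate's large ring for the tea glasses: first turn the dial off, then slide the coffee jug, without lifting it, from the large ring across to the middle of the small ring. Stand all the little amber glasses that are waiting on the worktop upright on the large ring, and only then turn the dial until its pointer is exactly at the brass index tab. Leave the mug, the glass cup and the sugar bowl where they are.

Things in the scene. Friction and masses are not known exactly. Their poses are not given: they have to be found in the camera images.
- plate: tabletop warming plate, fixed: aluminium tray with a flat black top, 230 (x) x 540 (y, from y = -260 to y = +280 of its frame) x 40 mm high; origin on the worktop; its x points away from the robot at yaw 0, its y to the left. The dial is near its right (-y) end; the two ring markings lie side by side along its y, the large and the small one on either place
- dial (a joint): angle of the dial, rad: 0 = off, where it meets its stop (pointer along the plate's +x, at the long thick white tick); grows clockwise seen from above, to 4.9; the tick marks are 0.35 rad apart. Stays where it is left; turns easily (about 0.03 N m)
- dial_grip (a point): on the dial's vertical axis, 21 mm above the plate's top: height to grip. The dial is a disc 44 mm in diameter and 8 mm high, with an upright bar grip on it 44 mm long, 12 mm thick, from 8 to 34 mm above the plate's top. The point's x axis points along the bar towards the pointer and turns with the dial
- dial_tip (a point): tip of the dial's pointer, 30 mm from the dial's axis and 5 mm above the plate's top
- dial_off (a point): the off mark (long thick white tick) on the plate's top, 36 mm from the dial's axis
- index_tip (a point): inner end of the brass index tab on the dial's scale, 34 mm from the dial's axis, 2 mm above the plate's top; the tab is fixed, 4 mm high, lies 34 to 46 mm from the axis, and marks the wanted setting (0.9 to 4.3 rad clockwise from off). The point's x axis points outwards from the dial's axis: the dial is set when the pointer's direction equals it
- large_ring: large ring printed on the plate's top (flat, double grey circle, 176 mm outer diameter); origin at its centre, at the height of the plate's top (40 mm)
- small_ring: small ring printed on the plate's top (flat, single grey circle, 124 mm in diameter); origin at its centre, at the height of the plate's top (40 mm), 205 mm from the centre of the large ring
- coffee_jug: glass coffee jug with black lid and handle, about 0.4 to 0.55 kg, 133 mm high, round body 123 mm in diameter whose axis stands at x = 14 mm, y = 0 of its frame; origin on its underside, z up; it slides easily on the plate. Handle: upright black bar about 24 mm radially, 12 mm thick across, from 31 to 122 mm above the underside; it stands from the body's axis in the direction (-0.88, -0.47) of the jug's frame
- jug_base (a point): centre of the jug's underside (on the axis of its round body)
- jug_handle (a point): middle of the handle bar, 84 mm from the body's axis, 100 mm above the underside; the lid beside it is 133 mm high. Axes as the jug's
- tea_glass_1: small amber tea glass, round, 36 mm wide at the foot, 39 mm at the rim, 52 mm high, hollow, 0.09 kg; origin at the centre of its underside, z up. From two to four of these four glasses are there, standing on the worktop left or right of the plate
- tea_glass_2: small amber tea glass, round, 36 mm wide at the foot, 39 mm at the rim, 52 mm high, hollow, 0.09 kg; origin at the centre of its underside, z up. From two to four of these four glasses are there, standing on the worktop left or right of the plate
- tea_glass_3: small amber tea glass, round, 36 mm wide at the foot, 39 mm at the rim, 52 mm high, hollow, 0.09 kg; origin at the centre of its underside, z up. From two to four of these four glasses are there, standing on the worktop left or right of the plate
- tea_glass_4: small amber tea glass, round, 36 mm wide at the foot, 39 mm at the rim, 52 mm high, hollow, 0.09 kg; origin at the centre of its underside, z up. From two to four of these four glasses are there, standing on the worktop left or right of the plate
- mug: teal mug, 68 x 99 x 73 mm, a bystander; origin at its underside
- glass_cup: clear glass cup with handle, 45 x 77 x 51 mm, a bystander; origin at its underside
- sugar_bowl: silver sugar bowl, 68 x 68 x 70 mm, a bystander; origin at its underside

How it is judged (in metres and radians):
On the way, in this order (a step that is already met when the one before it is completed fails the run):
1. the dial is turned off (value of joint dial below 0.14 rad), for 0.2 s.
2. with the dial off, the jug stands on the small ring (horizontal distance between jug_base and small_ring below 0.02 m and angle between coffee_jug's own z axis and vertical below 0.1 rad and linear speed of coffee_jug below 0.03 m/s and value of joint dial below 0.14 rad), for 0.2 s.
3. with the dial off, all the amber glasses present stand upright on the large ring (horizontal distance between each of tea_glass_1, tea_glass_2, tea_glass_3, tea_glass_4 and large_ring below 0.075 m and angle between each of tea_glass_1, tea_glass_2, tea_glass_3, tea_glass_4's own z axis and vertical below 0.15 rad and z of tea_glass_1 in the frame of large_ring between -0.008 and 0.008 m and linear speed of each of tea_glass_1, tea_glass_2, tea_glass_3, tea_glass_4 below 0.03 m/s and z of tea_glass_2 in the frame of large_ring between -0.008 and 0.008 m and z of tea_glass_3 in the frame of large_ring between -0.008 and 0.008 m and z of tea_glass_4 in the frame of large_ring between -0.008 and 0.008 m and value of joint dial below 0.14 rad), for 0.2 s.
At the end, for the whole second after the job is handed in: dial pointer within 0.12 rad of the index tab; jug upright with its base centred within 20 mm of the small ring's centre; every glass present upright on the plate's top, its centre within 75 mm of the large ring's centre; all at rest (y of dial_tip in the frame of index_tip between -0.0036 and 0.0036 m and x of dial_tip in the frame of index_tip above -0.02 m and velocity of joint dial between -0.1 and 0.1 rad/s and horizontal distance between jug_base and small_ring below 0.02 m and angle between coffee_jug's own z axis and vertical below 0.1 rad and linear speed of each of coffee_jug, tea_glass_1, tea_glass_2, tea_glass_3, tea_glass_4 below 0.03 m/s and horizontal distance between each of tea_glass_1, tea_glass_2, tea_glass_3, tea_glass_4 and large_ring below 0.075 m and angle between each of tea_glass_1, tea_glass_2, tea_glass_3, tea_glass_4's own z axis and vertical below 0.15 rad and z of tea_glass_1 in the frame of large_ring between -0.008 and 0.008 m and z of tea_glass_2 in the frame of large_ring between -0.008 and 0.008 m and z of tea_glass_3 in the frame of large_ring between -0.008 and 0.008 m and z of tea_glass_4 in the frame of large_ring between -0.008 and 0.008 m); the robot touches nothing.
It fails at once if the jug is lifted off the plate (more than 10 mm) (z of coffee_jug in the frame of large_ring above 0.01 m).
It fails at once if the jug is tipped or falls off the plate (angle between coffee_jug's own z axis and vertical above 0.25 rad or z of coffee_jug in the frame of large_ring below -0.02 m).
It fails at once if the mug, the glass cup or the sugar bowl is moved (distance of any of mug, glass_cup, sugar_bowl from where it was at the start of the episode above 0.05 m).
Of tea_glass_1, tea_glass_2, tea_glass_3, tea_glass_4 only 2 to 4 are there at a start; the rules pass over those that are not, and their reading is None.
At some moment in a run one of coffee_jug may be knocked a few centimetres aside while the robot is not near it.
It also fails if it takes over 210 s, if anything falls off the work surface, if the arm or the gripper's body presses on something with over 40 N, if the wrist force passes 120 N, or if a joint passes its speed limit or range.

## Working session

There is one attempt and no reset: what is moved stays moved. The work goes in short steps, each a Python script; the robot and the scene stay as the last script left them, time stands still between calls to the robot, and variables do not carry over. Pictures are saved under pics/ and viewed, about 12 in all and at most 16, crops included, and the job is handed in when it is done.

```bash
ls; mkdir -p pics; python3 - <<'E'
from bench import env,cams
import cv2
for n in ("scene","side","wrist"):
    c=cams.get_calibration(n); print(n,{k:(v.round(3).tolist() if hasattr(v,'round') and not isinstance(v,float) else v) for k,v in c.items()})
    im=cams.capture(n); cv2.imwrite(f"pics/{n}0.png",im)
print(env.state())
E
```

```text
pics
scene {'vertical_fov': 57.53279811130895, 'cx': 327.9698925035208, 'cy': 197.37417305762216, 'dist_coeffs': [-0.037, 0.0, 0.0, 0.0, 0.0], 'pose': [[0.841, 0.409, -0.354, 42.323], [-0.541, 0.636, -0.55, -713.68], [-0.0, 0.654, 0.756, 1064.558], [0.0, 0.0, 0.0, 1.0]]}
side {'vertical_fov': 45.35660020067278, 'cx': 323.4173948832737, 'cy': 198.0347832519868, 'dist_coeffs': [-0.092, 0.0, 0.0, 0.0, 0.0], 'pose': [[0.974, 0.144, -0.177, 233.228], [-0.228, 0.607, -0.761, -1103.675], [-0.003, 0.782, 0.624, 1000.24], [0.0, 0.0, 0.0, 1.0]]}
wrist {'vertical_fov': 60.297808186173285, 'cx': 318.9306510458635, 'cy': 201.87364820842757, 'dist_coeffs': [-0.05, 0.0, 0.0, 0.0, 0.0], 'T_tool_cam': [[-0.0, -0.948, -0.317, -81.402], [0.002, 0.317, -0.948, -142.865], [1.0, -0.001, 0.002, 0.917], [0.0, 0.0, 0.0, 1.0]]}
{'time': 0.15, 'joints': array([ 1.04739301e+00,  1.24379024e-01,  1.65139030e+00,  7.10626211e-06,
        1.36749039e+00, -8.25907428e-02]), 'qd': array([ 0.00103185, -0.00150086, -0.00630937,  0.00100846, -0.00130565,
       -0.00063308]), 'joint_torque': array([ 6.32109768e-04, -4.24221396e+01, -3.66016209e+01,  5.23114565e-07,
        4.60163385e-03,  1.98922862e-06]), 'tool_pos': array([277.11474288, 587.43368933, 230.30230787]), 'ee_rot': array([[ 9.04404582e-01, -8.39275093e-04,  4.26675107e-01],
       [-4.26675908e-01, -1.44039898e-03,  9.04403447e-01],
       [-1.44460898e-04, -9.99998610e-01, -1.66080190e-03]]), 'contact_force': array([ 0.6067512 , -0.75631234,  0.08931517]), 'ft_torque': array([ 0.04813573,  0.01499807, -0.01120312]), 'gripper_width': 0.9973659133611994}
```

View pics/scene0.png

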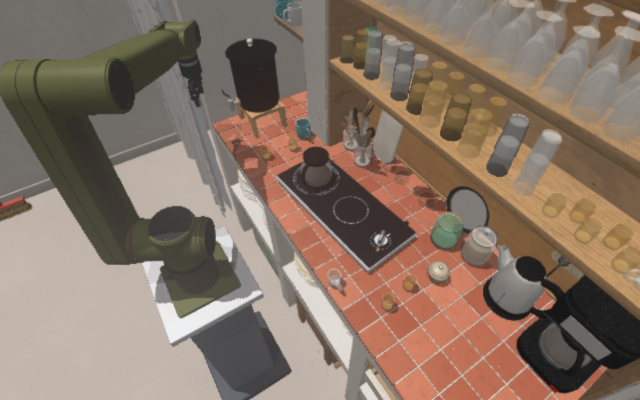

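View pics/side0.png

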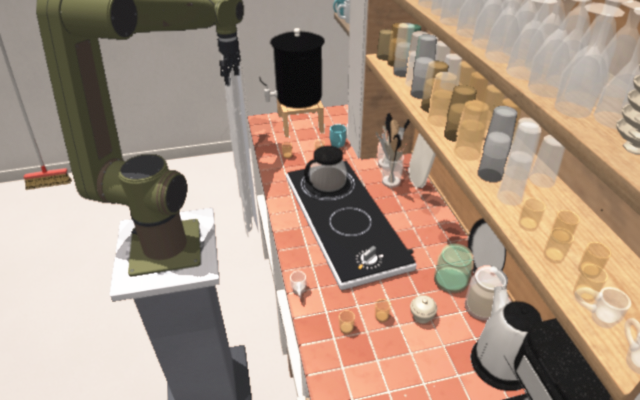

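The two pictures show the plate with the jug at its far-left end (scene 317,168), the small ring at (351,210) and the dial at (380,240). Two glasses stand on the left (266,153; 293,145) and two on the right (410,284; 389,302). The cup is at (335,280), the bowl at (439,271) and the mug at (303,128).

```bash
cat > h.py <<'E'
import numpy as np, cv2
from bench import env,cams
def K(c):
    f=200/np.tan(np.radians(c["vertical_fov"])/2)
    return np.array([[f,0,c["cx"]],[0,f,c["cy"]],[0,0,1.]]),np.array(c["dist_coeffs"],float)
def campose(n,st=None):
    c=cams.get_calibration(n)
    if n!="wrist": return np.array(c["pose"]),c
    T=np.eye(4);T[:3,:3]=st["ee_rot"];T[:3,3]=st["tool_pos"]
    return T@np.array(c["T_tool_cam"]),c
def toz(P,c,px,z):
    k,d=K(c)
    u=cv2.undistortPoints(np.array(px,float).reshape(-1,1,2),k,d).reshape(-1,2)
    r=np.c_[u[:,0],-u[:,1],-np.ones(len(u))]@P[:3,:3].T
    o=P[:3,3]; s=(np.broadcast_to(z,len(u))-o[2])/r[:,2]
    return o+s[:,None]*r
def proj(P,c,X):
    k,d=K(c); X=(np.array(X,float).reshape(-1,3)-P[:3,3])@P[:3,:3]
    return cv2.projectPoints(X*[1,-1,-1],np.zeros(3),np.zeros(3),k,d)[0].reshape(-1,2)
def down(a):
    """tool pointing down, jaw axis (tool z) at angle a in the xy plane"""
    y=np.array([0,0,-1.]);z=np.array([np.cos(a),np.sin(a),0]);return np.c_[np.cross(y,z),y,z]
def shot(name):
    st=env.state();im=cams.capture("wrist");cv2.imwrite(f"pics/{name}.png",im)
    np.savez(f"pics/{name}.npz",R=st["ee_rot"],p=st["tool_pos"])
    return im
def load(name):
    d=np.load(f"pics/{name}.npz");return campose("wrist",dict(ee_rot=d["R"],tool_pos=d["p"]))
E
python3 - <<'E'
from h import *
for n,px in (("scene",[(277,183),(413,233),(370,265),(351,210),(380,241),(266,156),(293,148),(410,288),(389,306),(335,285),(439,276),(303,135)]),("side",[(290,172),(413,265),(345,282),(351,221),(369,259),(287,157),(320,152),(381,318),(346,329),(299,292),(424,315),(338,143)])):
    P,c=campose(n); z=[40]*5+[0]*7
    print(n);print(toz(P,c,px,z).round(0)[:,:2].tolist())
for n,(x,y,w,h) in (("scene",(225,110,220,210)),):
    im=cv2.imread(f"pics/{n}0.png")[y:y+h,x:x+w]; 
cv2.imwrite("pics/crop1.png",cv2.resize(cv2.imread("pics/side0.png")[120:340,240:460],None,fx=2.7,fy=2.7,interpolation=cv2.INTER_CUBIC))
E
```

```text
scene
[[396.0, 200.0], [680.0, -263.0], [480.0, -283.0], [559.0, -64.0], [564.0, -227.0], [444.0, 402.0], [566.0, 384.0], [554.0, -402.0], [459.0, -413.0], [359.0, -264.0], [662.0, -422.0], [648.0, 437.0]]
side
[[426.0, 236.0], [677.0, -276.0], [480.0, -291.0], [561.0, -60.0], [566.0, -225.0], [440.0, 390.0], [568.0, 394.0], [548.0, -397.0], [452.0, -409.0], [360.0, -263.0], [659.0, -414.0], [651.0, 441.0]]
```

View pics/crop1.png

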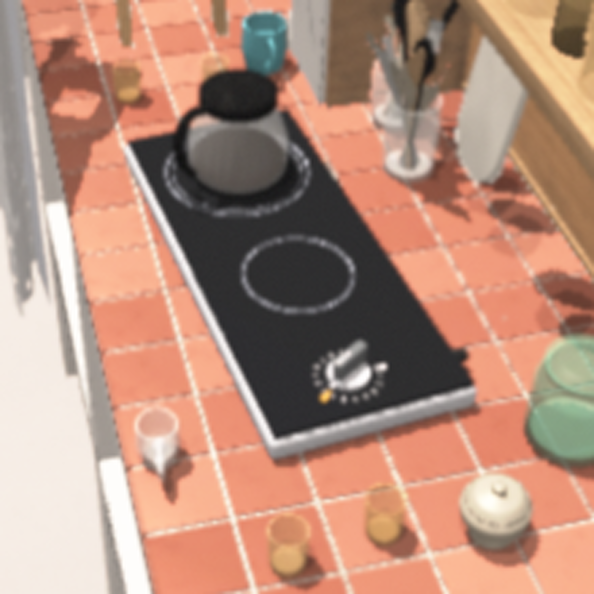

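```bash
python3 - <<'E'
from h import *
R=down(np.pi/2)
env.reach([470,230,300],R); shot("w1")
env.reach([470,-230,300],R); shot("w2")
s=env.state();print(s["time"],s["joints"].round(2),s["tool_pos"].round(1))
E
```

```text
3.4583 [-0.56 -0.19  1.85  0.    1.49 -2.13] [ 470.4 -229.1  300. ]
```

View pics/w1.png

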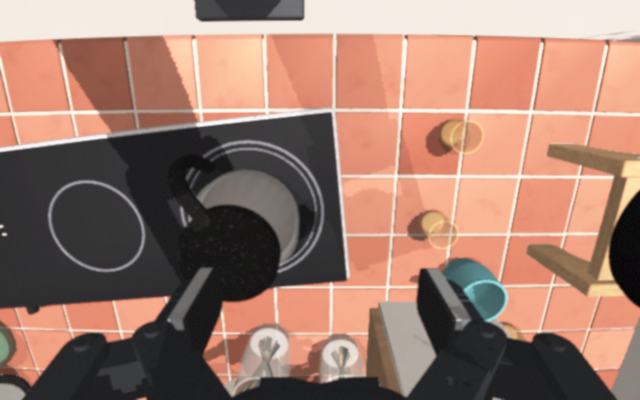

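View pics/w2.png

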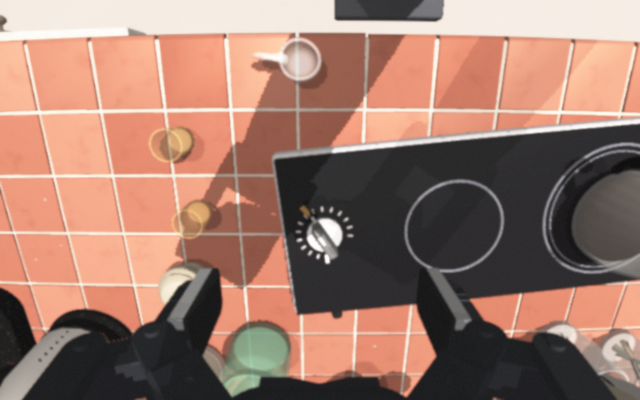

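```bash
python3 - <<'E'
from h import *
a=cv2.imread("pics/w1.png");b=cv2.imread("pics/w2.png")
cr=lambda im,x,y,k=4,w=66:cv2.resize(im[y:y+w,x:x+w],None,fx=k,fy=k,interpolation=cv2.INTER_CUBIC)
top=np.hstack([cr(a,430,105),cr(a,410,195),cr(a,160,140,3,88)])
bot=np.hstack([cr(b,140,115),cr(b,165,190),cr(b,290,200)])
cv2.imwrite("pics/m1.png",np.vstack([top,bot]))
for n,px,z in (("w1",[(331,112),(347,280),(97,226),(252,207),(452,137),(467,137),(432,220),(443,234),(480,300)],[40,40,40,40,0,52,0,52,73]),
 ("w2",[(275,155),(297,312),(455,226),(325,236),(181,140),(166,146),(200,212),(188,222),(300,61),(183,285)],[40,40,40,40,0,52,0,52,51,60])):
    print(n,toz(*load(n),px,z)[:,:2].round(0).tolist())
E
```

```text
w1 [[415.0, 244.0], [633.0, 268.0], [556.0, -56.0], [530.0, 148.0], [448.0, 402.0], [441.0, 399.0], [563.0, 387.0], [561.0, 385.0], [643.0, 436.0]]
w2 [[465.0, -281.0], [685.0, -259.0], [556.0, -56.0], [570.0, -221.0], [453.0, -407.0], [452.0, -405.0], [552.0, -393.0], [546.0, -390.0], [362.0, -249.0], [631.0, -404.0]]
```

View pics/m1.png

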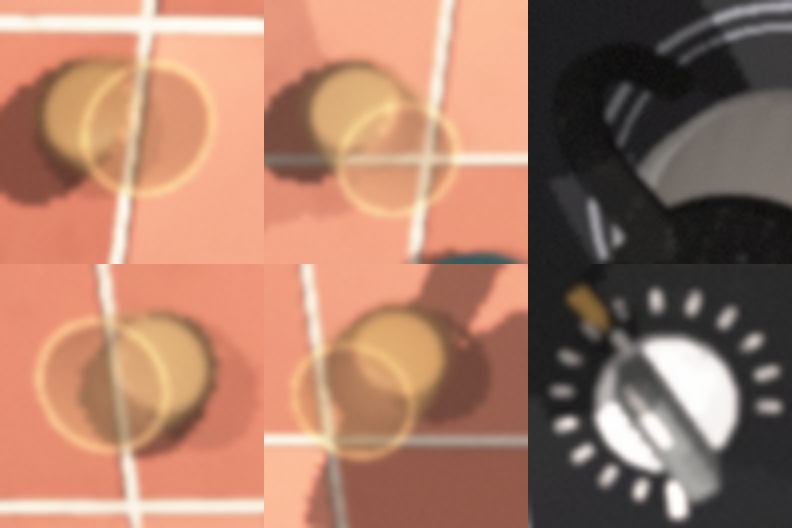

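The mosaic shows glass rims at A (467,137) and B (443,234) in w1, and C (166,145) and D (187,224) in w2. The dial's thin pointer appears near the brass tab at upper-left. I'll take a close look at the dial.

```bash
python3 - <<'E'
from h import *
env.reach([565,-221,140],down(np.pi/2)); im=shot("d1")
P,c=load("d1"); q=proj(P,c,[[570,-221,40]])[0]; print(q)
x,y=int(q[0])-75,int(q[1])-60
cv2.imwrite("pics/d1c.png",cv2.resize(im[y:y+120,x:x+150],None,fx=5,fy=5,interpolation=cv2.INTER_CUBIC)); print(x,y)
E
```

```text
[318.76232942 206.73729524]
243 146
```

View pics/d1c.png

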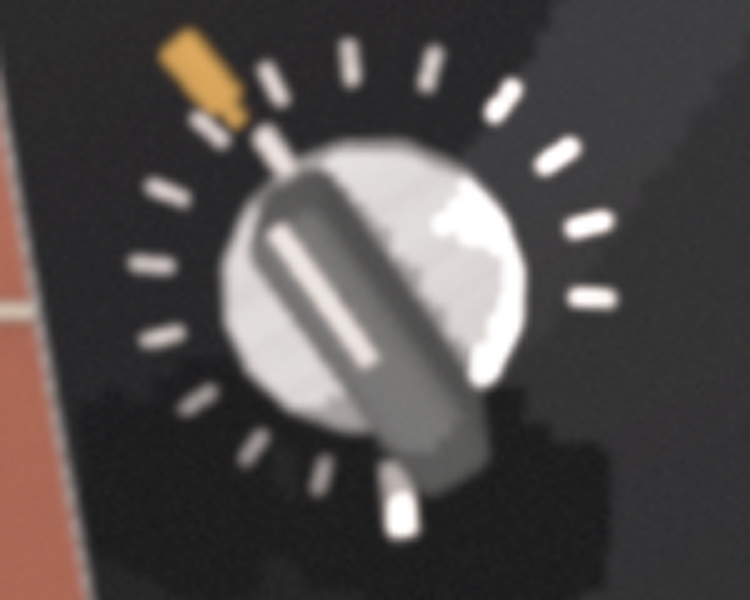

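The crop shows the pointer tip at (262,132), the tab from (238,122) to (180,45), the off tick at (400,495), and 15 ticks.

```bash
python3 - <<'E'
from h import *
from scipy.optimize import least_squares
P,c=load("d1"); f=lambda p,z:toz(P,c,np.array(p)/5+[243,146]-0.4,z)[:,:2]
t=f([(321,476),(254,447),(197,400),(162,336),(152,264),(166,192),(210,130),(273,85),(350,62),(431,69),(503,100),(558,155),(590,223),(592,297)],40)
k=np.arange(1,15)*.35
m=lambda p:np.c_[p[0]+p[2]*np.cos(p[3]-k),p[1]+p[2]*np.sin(p[3]-k)]
r=least_squares(lambda p:(m(p)-t).ravel(),[570,-221,38,0]);x,y,R,th=r.x
print("axis",r.x.round(3),"rms",np.sqrt(np.mean(r.fun**2)))
def ang(p,z):
    d=f([p],z)[0]-[x,y];return round(float((th-np.arctan2(d[1],d[0]))%(2*np.pi)),3),round(float(np.hypot(*d)),1)
print("off",ang((400,495),40),"pointer tip",ang((262,132),45),"tab in",ang((238,122),42),ang((238,122),44),"tab out",ang((180,45),44))
top=f([(292,232),(368,360)],74);d=top[0]-top[1];print("white line ang",(th-np.arctan2(d[1],d[0]))%6.283)
E
```

```text
axis [ 5.65913e+02 -2.22191e+02  3.31120e+01  1.07000e-01] rms 0.11625050481928074
off (6.271, 35.6) pointer tip (2.665, 28.6) tab in (2.581, 31.3) (2.594, 31.6) tab out (2.605, 45.2)
white line ang 2.7427506507240973
```

```bash
python3 - <<'E'
from h import *
X=[566,-222.2]; th=.107; a=th-2.70+np.pi/2
env.reach(X+[140],down(a)); env.move_straight(X+[52],speed=80,force_limit=15)
env.clamp(30); s=env.state(); print(s["gripper_width"],s["contact_force"].round(1),s["joints"].round(2))
j=s["joints"].copy(); j0=j[5]
for q in np.linspace(0,2.68,10)[1:]:
    j[5]=j0-q; env.goto_joints(j)
s=env.state(); print(s["contact_force"].round(1),s["ft_torque"].round(2),s["joints"].round(2),s["tool_pos"].round(1))
env.ungrasp(); env.move_straight(X+[140])
env.reach([560,-222,140],down(np.pi/2)); im=shot("d2"); print(env.state()["time"])
x,y=243,146
small=cv2.resize(im[y:y+120,x:x+150],None,fx=3,fy=3,interpolation=cv2.INTER_CUBIC)
env.reach([430,150,330],down(np.pi/2)); im=shot("j1")
cv2.imwrite("pics/m2.png",np.vstack([np.pad(small,((0,0),(0,190),(0,0))),im[:240]]))
print(env.state()["tool_pos"].round(1))
E
```

```text
0.13177216010915876 [-0.6  0.8  1.6] [-0.46  0.21  1.88  0.    1.06  0.56]
[-7.7  0.9  6.4] [0.04 1.12 0.1 ] [-0.46  0.21  1.88 -0.    1.06 -2.12] [ 564.8 -222.6   52.1]
13.6
[430.2 149.3 329.1]
```

View pics/m2.png

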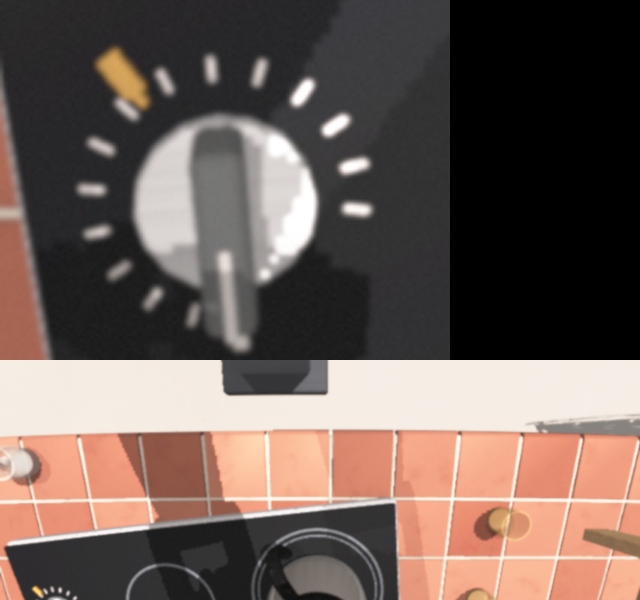

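The dial is off: its pointer hides the off tick. Next I'll overlay a jug model on two views.

```bash
cat > ov.py <<'E'
from h import *
def overlay(im,P,c,ax,phi,s=3,box=None):
    t=np.linspace(0,2*np.pi,60); x,y,w,h=box
    im=cv2.resize(im[y:y+h,x:x+w],None,fx=s,fy=s,interpolation=cv2.INTER_CUBIC)
    def dr(X,col,cl=True):
        q=((proj(P,c,X)-[x,y]+.5)*s).round().astype(int).reshape(-1,1,2); cv2.polylines(im,[q],cl,col,1)
    dr(np.c_[ax[0]+88*np.cos(t)*0+61.5*np.cos(t),ax[1]+61.5*np.sin(t),0*t+70],(0,255,255))
    dr(np.c_[ax[0]+45*np.cos(t),ax[1]+45*np.sin(t),0*t+173],(0,255,0))
    u=np.array([np.cos(phi),np.sin(phi)]);v=np.array([-u[1],u[0]])
    for z,col in((162,(0,0,255)),(71,(255,100,0))):
        dr([np.r_[ax+u*(84+i)+v*j,z] for i,j in((-12,-6),(12,-6),(12,6),(-12,6))],col)
    return im
E
python3 - <<'E'
from ov import *
im=cv2.imread("pics/w1.png");P,c=load("w1")
ax=toz(P,c,[(231,253)],173)[0][:2];print(ax, toz(P,c,[(250,205)],40))
b=cv2.imread("pics/j1.png");Q,d=load("j1"); print(proj(Q,d,[[*ax,173]]))
phi=np.pi+.1
A=overlay(im,P,c,ax,phi,3,(150,130,180,180));x,y=proj(Q,d,[[*ax,100]])[0].astype(int)
x=min(max(0,x-65),510);y=min(y-90,220)
B=overlay(b,Q,d,ax,phi,3,(x,y,130,180));cv2.imwrite("pics/m3.png",np.hstack([A,np.pad(B,((0,0),(0,0),(0,0)))])[:, :800])
print(A.shape,B.shape,x,y)
E
```

```text
[525.82737554 154.09824606] [[527.20435275 145.24597556  40.        ]]
[[323.61837306 275.88744597]]
(540, 540, 3) (540, 390, 3) 257 154
```

View pics/m3.png

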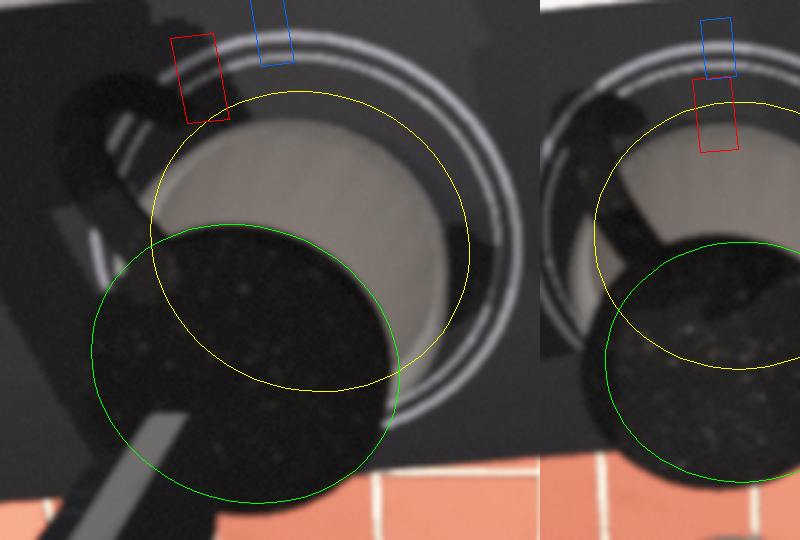

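```bash
python3 - <<'E'
from ov import *
for n,lid,hs in (("w1",(230,253),[(180,173),(177,180),(200,165)]),("j1",(320,275),[(274,199),(272,208),(276,190)])):
    P,c=load(n); l=toz(P,c,[lid],173)[0][:2]; print(n,l.round(1))
    for h in hs:
        for z in (162,140,100,71):
            v=toz(P,c,[h],z)[0][:2]-l; print(h,z,v.round(0),np.hypot(*v).round(0),np.degrees(np.arctan2(v[1],v[0])).round(0))
np.set_printoptions(suppress=True)
# dedicated view: camera straight over the jug's handle side
env.reach([480,20,260],down(0.0)); 
shot("j2"); print(env.state()["joints"].round(2))
im=cv2.imread("pics/j2.png");P,c=load("j2");print(proj(P,c,[[526,152,173],[526,152,40],[450,120,40]]))
E
```

```text
w1 [525.8 153.2]
(180, 173) 162 [-69. -40.] 80.0 -150.0
(180, 173) 140 [-64. -49.] 80.0 -143.0
(180, 173) 100 [-54. -66.] 85.0 -129.0
(180, 173) 71 [-47. -78.] 91.0 -121.0
(177, 180) 162 [-63. -43.] 76.0 -146.0
(177, 180) 140 [-57. -52.] 78.0 -137.0
(177, 180) 100 [-47. -70.] 84.0 -124.0
(177, 180) 71 [-39. -82.] 91.0 -115.0
(200, 165) 162 [-76. -22.] 79.0 -164.0
(200, 165) 140 [-71. -30.] 77.0 -157.0
(200, 165) 100 [-62. -44.] 76.0 -145.0
(200, 165) 71 [-56. -54.] 78.0 -136.0
j1 [524.8 150.5]
(274, 199) 162 [-75. -44.] 87.0 -150.0
(274, 199) 140 [-68. -47.] 83.0 -146.0
(274, 199) 100 [-55. -52.] 76.0 -137.0
(274, 199) 71 [-46. -56.] 73.0 -129.0
(272, 208) 162 [-66. -46.] 81.0 -145.0
(272, 208) 140 [-59. -49.] 76.0 -140.0
(272, 208) 100 [-44. -55.] 71.0 -129.0
(272, 208) 71 [-34. -59.] 68.0 -120.0
(276, 190) 162 [-84. -41.] 94.0 -154.0
(276, 190) 140 [-78. -44.] 89.0 -150.0
(276, 190) 100 [-66. -50.] 82.0 -143.0
(276, 190) 71 [-57. -53.] 78.0 -137.0
[-0.07 -0.28  1.98  0.    1.44 -0.07]
[[395.13113846   0.65203552]
 [366.42650246  33.09325084]
 [288.45247519  67.91650133]]
```

View pics/j2.png

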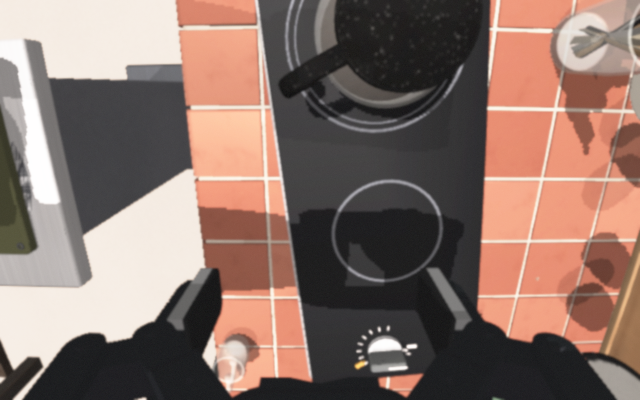

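```bash
python3 - <<'E'
from h import *
P,c=load("j2")
h=toz(P,c,[(285,88),(287,84),(345,52)],[155,160,162])[:,:2]; l=np.array([525.5,152])
for v in h-l: print(v.round(1),np.hypot(*v).round(1),np.degrees(np.arctan2(v[1],v[0])).round(1))
d=h[0]-h[2];print("bar dir",np.degrees(np.arctan2(d[1],d[0])))
# ring checks
im=cv2.imread("pics/j2.png");t=np.linspace(0,6.28,80)
for (x,y,r) in ((556,-56,62),(534,148,88)):
    q=proj(P,c,np.c_[x+r*np.cos(t),y+r*np.sin(t),0*t+40]).round().astype(int); cv2.polylines(im,[q.reshape(-1,1,2)],True,(0,255,0),1)
im=cv2.resize(im[0:300,240:520],None,fx=2,fy=2);cv2.imwrite("pics/m4.png",im)
E
```

```text
[-68.4 -50.6] 85.1 -143.5
[-66.5 -48. ] 82.1 -144.2
[-28.2 -28.1] 39.8 -135.0
bar dir -150.7809351265962
```

View pics/m4.png

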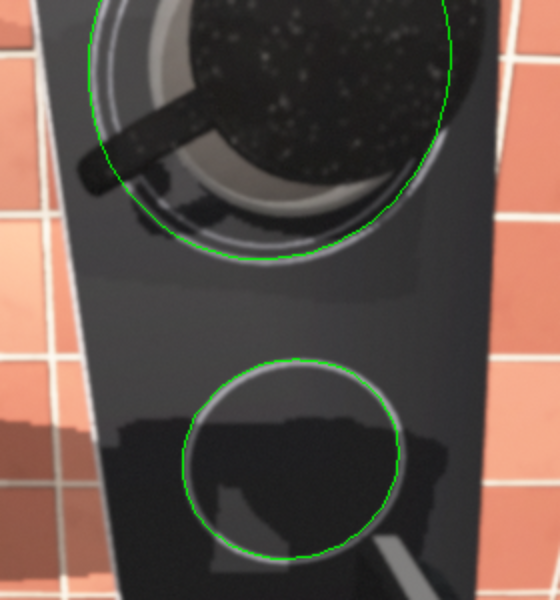

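```bash
python3 - <<'E'
from h import *
phi=np.radians(-148); ax=np.array([530.5,150.5]); u=np.array([np.cos(phi),np.sin(phi)])
h=ax+84*u; a=phi+3*np.pi/2; a=(a+np.pi)%(2*np.pi)-np.pi; print(h,a)
a=np.radians(122); R=down(a)
env.reach([*h,240],R)
print(env.move_straight([*h,121],speed=60,force_limit=10))
env.clamp(40); s=env.state(); print(s["gripper_width"],s["contact_force"].round(1),s["tool_pos"].round(1))
im1=shot("g1")
print(env.move_straight([*(h+[26.5,-207]),s["tool_pos"][2]],speed=45,force_limit=30))
s=env.state(); print(s["gripper_width"],s["contact_force"].round(1),s["tool_pos"].round(1),s["time"])
im2=shot("g2"); cv2.imwrite("pics/m5.png",np.hstack([im1,im2])[:, :][::1]) 
cv2.imwrite("pics/m5.png",cv2.resize(np.vstack([im1[:300],im2[:300]]),None,fx=.98,fy=.98))
E
```

```text
[459.26395992 105.9867818 ] 2.129301687433082
False
0.16746609679648727 [ 0.8 -0.6  1.3] [459.5 106.  121.2]
False
0.16517929766969727 [ 0.7  2.1 -0. ] [ 485.7 -101.   121.2] 25.8333
```

View pics/m5.png

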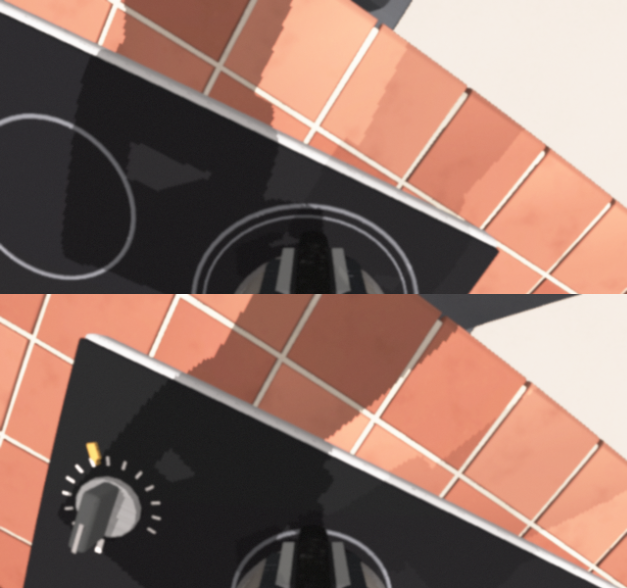

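```bash
python3 - <<'E'
from h import *
p=env.state()["tool_pos"]
env.ungrasp(); env.move_straight([p[0],p[1],240],speed=100)
env.reach([472,-57,330],down(-np.pi/2)); im=shot("k1"); P,c=load("k1")
print(P[:3,3].round(0),env.state()["joints"].round(2))
t=np.linspace(0,6.28,80)
for z,r,col in ((40,62,(0,255,0)),(164,47,(0,255,255))):
    q=proj(P,c,np.c_[557+r*np.cos(t),-56.5+r*np.sin(t),0*t+z]).round().astype(int); cv2.polylines(im,[q.reshape(-1,1,2)],True,col,1)
x,y=proj(P,c,[[557,-56.5,100]])[0].astype(int);print(x,y);y0=max(0,y-110)
cv2.imwrite("pics/k1c.png",cv2.resize(im[y0:y0+240,x-140:x+140],None,fx=2.4,fy=2.4,interpolation=cv2.INTER_CUBIC))
E
```

```text
[555. -56. 473.] [-0.23 -0.32  1.9  -0.    1.56  1.34]
318 83
```

View pics/k1c.png

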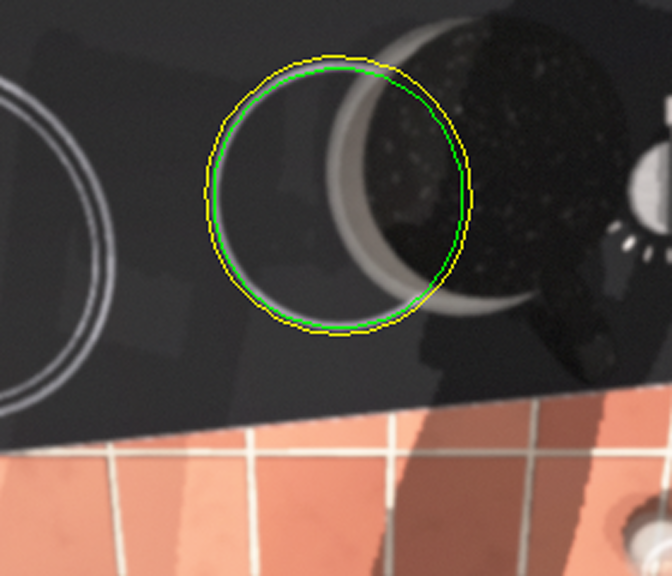

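The k1 crop shows the jug has been knocked towards the dial: body circle about (476,166), lid (496,159), handle end (598,360). The ring is unobstructed in part, so I'll measure the jug and slide it back.

```bash
python3 - <<'E'
from h import *
P,c=load("k1"); f=lambda p,z:toz(P,c,[np.array(p)/2.4+[178,0]],z)[0][:2].round(1)
print("body",f((476,166),105),f((476,166),90),"lid",f((496,159),164),f((496,159),173),"handle end",f((598,365),158),f((600,345),160))
E
```

```text
body [ 571.3 -114.6] [ 572. -117.] lid [ 571.  -112.2] [ 570.6 -110.6] handle end [ 497. -157.] [ 505.  -156.4]
```

```bash
python3 - <<'E'
from h import *
phi=np.radians(-148.3); ax=np.array([571,-113.]); u=np.array([np.cos(phi),np.sin(phi)])
h=ax+84*u; R=down(phi+3*np.pi/2)
env.reach([*h,240],R)
print(env.move_straight([*h,121],speed=80,force_limit=10))
env.clamp(40); s=env.state(); print(s["gripper_width"],s["contact_force"].round(1))
print(env.move_straight([*(h+[-14,56.5]),s["tool_pos"][2]],speed=45,force_limit=30))
p=env.state()["tool_pos"]; env.wait(.3); env.ungrasp(); env.move_straight([p[0],p[1],240],speed=120)
env.reach([472,-57,330],down(-np.pi/2)); im=shot("k2"); P,c=load("k2")
t=np.linspace(0,6.28,80)
for z,r,col in ((40,62,(0,255,0)),(105,61.5,(255,128,0)),(164,47,(0,255,255))):
    q=proj(P,c,np.c_[557+r*np.cos(t),-56.5+r*np.sin(t),0*t+z]).round().astype(int); cv2.polylines(im,[q.reshape(-1,1,2)],True,col,1)
cv2.imwrite("pics/k2c.png",cv2.resize(im[0:220,178:458],None,fx=2.2,fy=2.2,interpolation=cv2.INTER_CUBIC)); print(env.state()["time"])
E
```

```text
False
0.1625953131810378 [-0.7  1.   1.7]
False
43.4
```

View pics/k2c.png

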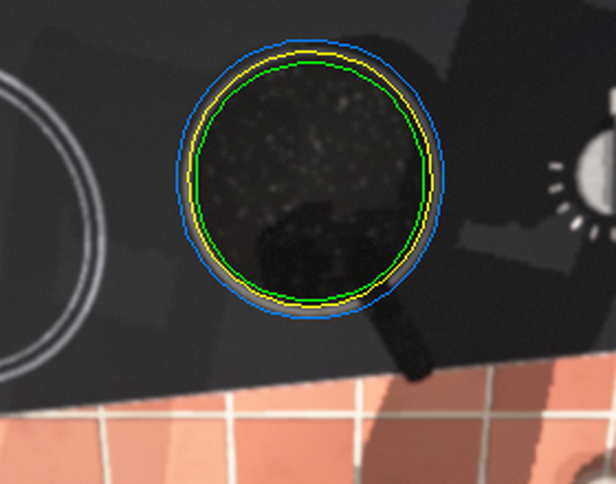

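The jug is now centred on the small ring: the model circles coincide. Now the glasses, left pair first.

```bash
cat > pp.py <<'E'
from h import *
C=np.array([535.,147.])
def pp(g,ag,th,ap):
    p=C+52*np.array([np.cos(th),np.sin(th)]); R=down(ag); Q=down(ap)
    env.reach([*g,120],R); hit=env.move_straight([*g,15],speed=100,force_limit=12)
    env.clamp(25); s=env.state(); w=s["gripper_width"]; z=s["tool_pos"][2]
    env.move_straight([*g,250],speed=250)
    env.reach([*p,250],Q); env.move_straight([*p,90],speed=200)
    h2=env.move_straight([*p,z+41],speed=50,force_limit=8); w2=env.state()["gripper_width"]
    env.ungrasp(); env.move_straight([*p,160],speed=150)
    s=env.state(); print(hit,h2,round(w,3),round(w2,3),round(z,1),"t",round(s["time"],1))
    assert .3<w2<.6
E
python3 - <<'E'
from pp import *
d=np.radians
env.reach([472,57,330],down(-np.pi/2)); env.reach([441,330,250],down(d(150)))
pp([441,399],d(150),np.pi,d(90))
env.reach([535,300,250],down(d(122)))
pp([561,385.5],d(122),0,d(90))
E
```

```text
False True 0.443 0.44 15.5 t 54.4
False False 0.446 0.445 15.5 t 62.8
```

```bash
python3 - <<'E'
from pp import *
d=np.radians
for g,th,ap in (([452,-405],np.pi/2,0),([547,-391],-np.pi/2,0)):
    p=env.state()["tool_pos"]; env.move_straight([p[0],p[1],270],speed=200)
    env.reach([*g,250],down(d(90)))
    pp(g,d(90),th,ap)
p=env.state()["tool_pos"]; env.move_straight([p[0],p[1],330],speed=200)
env.reach([472,47,340],down(-np.pi/2)); im=shot("f1"); P,c=load("f1")
t=np.linspace(0,6.28,80)
L=[(557,-56.5,40,62),(557,-56.5,105,61.5)]+[(535+52*np.cos(a),147+52*np.sin(a),z,r) for a in (0,np.pi/2,np.pi,-np.pi/2) for z,r in((40,18),(92,19.5))]+[(535,147,40,88)]
for x,y,z,r in L:
    q=proj(P,c,np.c_[x+r*np.cos(t),y+r*np.sin(t),0*t+z]).round().astype(int); cv2.polylines(im,[q.reshape(-1,1,2)],True,(0,255,0),1)
cv2.imwrite("pics/f1c.png",cv2.resize(im[0:240,80:480],None,fx=2,fy=2,interpolation=cv2.INTER_CUBIC)); print(env.state()["time"])
E
```

```text
False True 0.44 0.444 15.5 t 74.1
False True 0.441 0.441 15.5 t 85.4
87.7833
```

View pics/f1c.png

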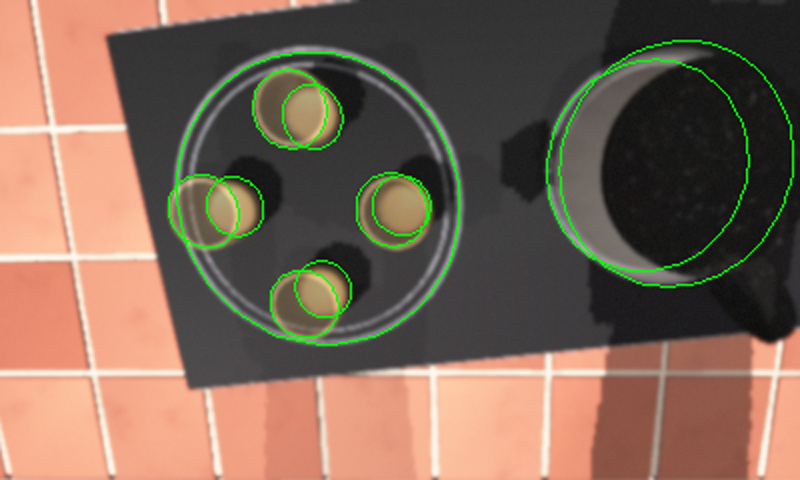

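All four glasses sit inside the large ring at the predicted circles, and the jug is still centred. Now I'll set the dial.

```bash
python3 - <<'E'
from h import *
X=[566,-222.2]; th=.107; a=th-.02+np.pi/2
env.reach(X+[300],down(a)); env.move_straight(X+[140],speed=200); env.move_straight(X+[52],speed=80,force_limit=15)
env.clamp(30); s=env.state(); print(s["gripper_width"],s["joints"].round(2))
j=s["joints"].copy(); j0=j[5]
for q in np.linspace(0,2.58,10)[1:]:
    j[5]=j0+q; env.goto_joints(j)
env.wait(.3); s=env.state(); print(s["contact_force"].round(1),s["joints"].round(2))
env.ungrasp(); env.move_straight(X+[140])
env.reach([565,-221,140],down(np.pi/2)); im=shot("d3")
P,c=load("d3"); q=proj(P,c,[[566,-222,40]])[0]; x,y=int(q[0])-75,int(q[1])-60; print(x,y)
D=cv2.resize(im[y:y+120,x:x+150],None,fx=5,fy=5,interpolation=cv2.INTER_CUBIC)
env.move_straight([565,-221,300]); env.reach([400,-250,330],down(np.pi/2))
sc=cams.capture("scene"); cv2.imwrite("pics/s9.png",sc)
env.reach([472,47,340],down(-np.pi/2)); im=shot("f2")
f1=cv2.imread("pics/f1.png"); df=cv2.absdiff(im,f1)[:260].max(2); print("changed px",(df>40).sum(), np.argwhere(df>40).mean(0) if (df>40).any() else "", env.state()["time"])
cv2.imwrite("pics/d3c.png",D)
E
```

```text
0.13116177096845696 [-0.46  0.21  1.88 -0.    1.06 -2.12]
[-5.2 -4.2  2.5] [-0.46  0.21  1.88 -0.    1.06  0.46]
242 143
changed px 1150 [ 64.21391304 481.32521739] 106.225
```

View pics/d3c.png

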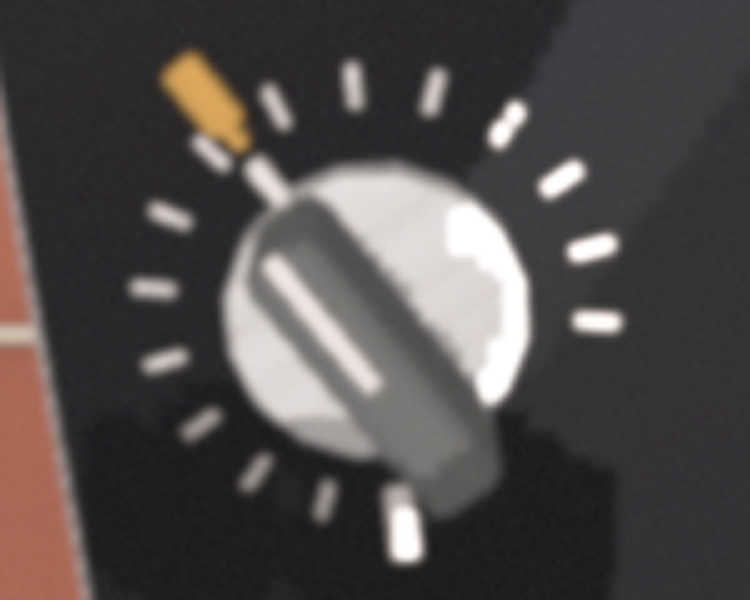

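```bash
python3 - <<'E'
from h import *
P,c=load("d3"); A=np.array([565.9,-222.2]); th=.107
# shift correction: use tick fit axis again
f=lambda p,z:toz(P,c,np.array([p])/5+[242,143]-0.4,z)[0][:2]
def ang(p,z,A=A):
    d=f(p,z)-A;return (th-np.arctan2(d[1],d[0]))%6.2832,np.hypot(*d)
T={5:(153,289),6:(169,216),7:(211,154),8:(275,107),9:(353,86),10:(434,92),11:(508,124),12:(561,180),13:(593,248),14:(597,322)}
print("tick err",np.mean([ang(p,40)[0]-.35*k for k,p in T.items()]).round(3))
print("tip",ang((253,161),45),"tab in",ang((242,147),43),"tab out",ang((183,70),44))
w=[f(p,74) for p in ((272,262),(374,386))];d=w[0]-w[1];print("bar line",(th-np.arctan2(d[1],d[0]))%6.2832)
Q,e=load("f1");print("dial in f1",proj(Q,e,[[566,-222,70]]),"jug",proj(Q,e,[[557,-56,164]]))
a,b=cv2.imread("pics/f1.png"),cv2.imread("pics/f2.png");m=(cv2.absdiff(a,b)[:260].max(2)>40).astype(np.uint8)
n,_,st,ce=cv2.connectedComponentsWithStats(m);print([(s[:].tolist()) for s in st[1:] if s[4]>15])
E
```

```text
tick err -0.009
tip (np.float64(2.6011516776405834), np.float64(29.815428691211952)) tab in (np.float64(2.5886714372435677), np.float64(32.069948642852935)) tab out (np.float64(2.60399141890959), np.float64(45.876746199569766))
bar line 2.5968067484580604
dial in f1 [[550.97807085  78.7594841 ]] jug [[435.80939542  83.96369769]]
[[578, 0, 4, 38, 65], [3, 42, 12, 2, 19], [529, 43, 15, 38, 183], [535, 44, 2, 11, 16], [575, 53, 3, 14, 19], [550, 55, 10, 24, 118], [541, 63, 12, 17, 108], [573, 77, 3, 11, 17], [553, 80, 11, 18, 113], [535, 83, 10, 17, 105], [546, 86, 9, 16, 84]]
```

```bash
python3 - <<'E'
from bench import env
env.job_done(); print(env.state()["time"])
E
```

```text
the job is handed in; nothing more can be done
the job is handed in; nothing more can be done
```

The job is done and handed in, with about 106 s on the robot's clock at the last check. I turned the dial off and slid the jug onto the small ring. I then stood all four amber glasses on the large ring and turned the dial to the brass tab.

- **Jug:** it was knocked about 60 mm towards the dial after the first slide. I found this in a check picture, gripped the handle again and slid it back. The next picture showed it centred on the small ring to within a few mm.
- **Glasses:** all four stand about 52 mm from the large ring's centre, and the overlay picture matched their intended places. Three of them touched down slightly before the planned height, with no visible effect.
- **Dial:** the pointer measured 2.60 rad, and the tab 2.59 to 2.60 rad.
- **Last check:** the final picture against the one taken before the dial was set showed changes only at the dial and in small patches at the picture's edge. The jug and glasses had not moved.
- **Not checked:** I did not look at the mug, glass cup and sugar bowl again at the end. No contact was seen near them.

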